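# Leak-check a chamber's lid joint with a pen

### The arm

A 6-joint arm with a two-finger parallel gripper is mounted at the origin on the work surface. World frame = base frame: x ahead of the robot, y to its left, z up, the work surface at z = 0. Lengths are in m, angles in rad, forces in N, time in s.
With the tool pointing down it reaches from about 0.35 to 0.975 m from the base axis. Payload 4.9 kg.
Tool frame: the origin (TCP) lies on the centre line of the jaws, within the pads' length; the fingertips stand manip.tcp_to_tips ahead of it and the grasp point (between the pads) is the TCP (manip.tcp_to_tips is the distance from the TCP to the fingertips, in m); y points along the fingers, z is the direction in which the jaws open and shut, and the axes are right-handed (so a half turn about y gives the same grasp; the last joint's range is limited). The gripper opens to 85 mm and grips with 20 to 120 N. Pads are 22 mm wide; open, the fingers measure 114 mm over their backs; the gripper's body (76 mm by 85 mm) begins 54 mm behind the grasp point. The pads swing forward as they close: fully open they stand 13 mm farther back than shut.
Start: joints at [-1.339, 0.053, 1.613, -0, 1.476, -0.119], TCP at [0.215, -0.587, 0.25] pointing down, gripper open.
Joint ranges: [-3.01, 3.01], [-1.01, 2.22], [0.06, 2.58], [-1.02, 4.17], [0.09, 2.62], [-3.14, 3.14]. Speed limits (rad/s): [2.57, 2.57, 3.14, 3.14, 3.14, 3.14].

### API

Orientations are given as a unit quaternion [w, x, y, z].
In Python, from plant import manip gives the robot as it stands.
- The arm moves only by the tool apply_moves, never from a script. Its argument "moves" is a list of rows, each a list of 7 numbers: the gripper's target within -1 to 1 (shut at 1, half-way at 0, fully open at -1), then the shift along the tool's x, y, z in mm, then the turn, a rotation vector about the tool's x, y, z in degrees. A call has 1 to 20 rows; each row shifts and turns the commanded pose from where the row before left it, along the tool's axes as they then stand; what a row does not reach is not made up. A row lasts 1/10 s, in which the tool goes at most 50 mm and 8.59 degrees, less where a joint would pass 70% of its speed; a pose out of reach is approached as far as the arm can. A call with a gripper value outside its range is refused whole. The fingers move at their own pace and stop on an object; the grip force is fixed at half the most. Time passes only in rows, so rows that do not move let the fingers close. It gives the time, the measured TCP pose, the force and the opening at its end, in the units of the state.
- manip.state(): the state, without advancing time (a new reading comes with each control period).
- manip.grab_frame(name): name is "side" or "top" or "wrist"; returns the picture (400x640x3 uint8, blue, green, red); there is no depth.
- manip.calibration(name): a dict with "mtx" (3x3 intrinsics, pixels), "T" (4x4, takes a point from camera to world coordinates); the wrist camera has in their place "T_tool_cam" (4x4, takes a point from camera to tool coordinates, whose origin is the TCP and whose axes are the tool frame's). Camera axes: x right, y down, z forward; pixel columns grow to the right and rows downward; lengths in m; the calibration is good to about 2 mm. A picture is of the moment at which its call begins: read the wrist's pose just before it. calibration takes no time and is no camera call.
- manip.job_done(): hands the job in, once; it reports no verdict.
The state is a dict: "time": time; "joint_pos": joint angles; "joint_vel": joint speeds; "joint_efforts": joint torques, N m; "tool_pos": TCP position; "tool_rot": TCP orientation; "contact_force": force on the tool from outside, world axes, zero at the start; "ft_torque": the same for the moment, N m; "gripper_width": opening from 0.0 (shut) to 1.0 (fully open).
Only numpy, scipy, OpenCV 4.12 (cv2) and the standard library are available. Lean on these libraries where they do the work, as an engineer would, in place of code of your own. Each camera call takes 0.05 s, during which the arm holds its last target. There are 200 camera calls.

### The job

Take the leak pen from its holder and check the lid joint of the white culture chamber: bring the pen's tip to the joint right beside the brass gas port, then guide it slowly, at about 3 cm a second and within half a centimetre of the joint, along the long side without hinges, round the corner and on until just short of the steel latch, skipping none of it and not pressing hard. Then lower the pen back into its holder, tip down and fully seated, let go of it, and leave the other things on the bench where they are.

Things in the scene. Friction and masses are not known exactly. Their poses are not given: they have to be found in the camera images.
- chamber: White box, fixed. Flange 164 (x) by 210 mm (y), top face 70 mm up; on it a closed aluminium lid 124 x 170 mm, 5 mm thick. Joint: dark 5 mm wide rubber line on the flange round the lid. On the lid at (-42,-44) mm a brass gas port, 22 mm wide, 31 mm above flange; steel latch over the joint on the +y side, x 17 to 39 mm, 17 mm above flange; hinges on the long +x side. Origin: underside centre, z up.
- pen: Leak pen, 185 mm long, about 90 g, loose, starts upright in its holder, tip down: steel nozzle 6 mm wide and 60 mm long (4 mm at the tip), then a flat shoulder and a round white barrel 24 mm wide, from 60 to 183 mm above the tip. Origin at the tip, z up along the barrel. In the holder the barrel from 95 mm above the tip upward is free to grip.
- pen_tip (a point): the very end of the pen's nozzle (the same point as the pen's origin)
- holder: Pen holder, fixed: dark round foot 80 mm wide, 8 mm thick, and an upright grey tube to 105 mm height, 37 mm wide (48 mm at the flared rim). The mouth is 40 mm wide, narrowing within 9 mm to a 29 mm bore down to a seat at 70 mm height, where the pen's shoulder rests; below it a 15 mm bore takes the nozzle. Origin: underside centre, z up.
- holder_foot (a point): point on the holder's axis, 10 mm above the bench, where the pen's tip is when the pen is fully seated
- seam_0 (a point): point 0 of the joint to check, on the flange's top face, 3 mm outside the lid's edge: the start, beside the gas port; at (-65, -44) mm from the chamber's origin, 70 mm up; axes as the chamber's
- seam_1 (a point): point 1 of the joint to check, on the flange's top face, 3 mm outside the lid's edge: along the long side; at (-65, -22) mm from the chamber's origin, 70 mm up; axes as the chamber's
- seam_2 (a point): point 2 of the joint to check, on the flange's top face, 3 mm outside the lid's edge: along the long side; at (-65, 0) mm from the chamber's origin, 70 mm up; axes as the chamber's
- seam_3 (a point): point 3 of the joint to check, on the flange's top face, 3 mm outside the lid's edge: along the long side; at (-65, 22) mm from the chamber's origin, 70 mm up; axes as the chamber's
- seam_4 (a point): point 4 of the joint to check, on the flange's top face, 3 mm outside the lid's edge: along the long side; at (-65, 44) mm from the chamber's origin, 70 mm up; axes as the chamber's
- seam_5 (a point): point 5 of the joint to check, on the flange's top face, 3 mm outside the lid's edge: along the long side; at (-65, 66) mm from the chamber's origin, 70 mm up; axes as the chamber's
- seam_6 (a point): point 6 of the joint to check, on the flange's top face, 3 mm outside the lid's edge: the corner; at (-65, 88) mm from the chamber's origin, 70 mm up; axes as the chamber's
- seam_7 (a point): point 7 of the joint to check, on the flange's top face, 3 mm outside the lid's edge: along the short side; at (-43.3, 88) mm from the chamber's origin, 70 mm up; axes as the chamber's
- seam_8 (a point): point 8 of the joint to check, on the flange's top face, 3 mm outside the lid's edge: along the short side; at (-21.7, 88) mm from the chamber's origin, 70 mm up; axes as the chamber's
- seam_9 (a point): point 9 of the joint to check, on the flange's top face, 3 mm outside the lid's edge: the end, 17 mm short of the latch; at (0.0, 88) mm from the chamber's origin, 70 mm up; axes as the chamber's
- dishes: Bystander: stack of three round culture dishes, 90 mm across, 45 mm tall, loose, near the holder. Origin: centre of its underside.
- jar: Bystander: small amber screw jar, 42 mm across, 55 mm tall, loose, near the holder. Origin: centre of its underside.
- slide_box: Bystander: grey slide box 85 (x) x 55 x 32 mm, loose. Origin: centre of its underside.
- beaker: Bystander: glass beaker, 68 mm across, 85 mm tall, loose. Origin: centre of its underside.
- tube_rack: Bystander: blue rack of eight capped tubes, 56 x 104 x 90 mm, loose. Origin: centre of its underside.
- reagent: Bystander: amber reagent bottle, 66 mm across, 125 mm tall, loose. Origin: centre of its underside.
- tip_box: Bystander: white pipette-tip box 82 x 118 x 55 mm, loose. Origin: centre of its underside.
- mortar: Bystander: white ceramic bowl, 80 mm across, 50 mm tall, loose. Origin: centre of its underside.

How it is judged:
On the way, in this order (a step that is already met when the one before it is completed fails the run):
1. the pen's tip is within 9 mm of point 0 of the joint (seam_0), the start beside the gas port (distance between pen_tip and seam_0 below 0.009 m), for 0.2 s.
2. the pen's tip is within 9 mm of point 1 of the joint (seam_1) (distance between pen_tip and seam_1 below 0.009 m), for 0.2 s.
3. the pen's tip is within 9 mm of point 2 of the joint (seam_2) (distance between pen_tip and seam_2 below 0.009 m), for 0.2 s.
4. the pen's tip is within 9 mm of point 3 of the joint (seam_3) (distance between pen_tip and seam_3 below 0.009 m), for 0.2 s.
5. the pen's tip is within 9 mm of point 4 of the joint (seam_4) (distance between pen_tip and seam_4 below 0.009 m), for 0.2 s.
6. the pen's tip is within 9 mm of point 5 of the joint (seam_5) (distance between pen_tip and seam_5 below 0.009 m), for 0.2 s.
7. the pen's tip is within 9 mm of point 6 of the joint (seam_6), the corner (distance between pen_tip and seam_6 below 0.009 m), for 0.2 s.
8. the pen's tip is within 9 mm of point 7 of the joint (seam_7) (distance between pen_tip and seam_7 below 0.009 m), for 0.2 s.
9. the pen's tip is within 9 mm of point 8 of the joint (seam_8) (distance between pen_tip and seam_8 below 0.009 m), for 0.2 s.
10. the pen's tip is within 9 mm of point 9 of the joint (seam_9), the end before the latch (distance between pen_tip and seam_9 below 0.009 m), for 0.2 s.
At the end, for the whole second after the job is handed in: The pen stands at rest in its holder, tip down and upright within 0.12 rad, its tip within 10 mm of the fully seated place (distance between pen_tip and holder_foot below 0.01 m and angle between pen's own z axis and vertical below 0.12 rad and linear speed of pen below 0.02 m/s); the robot touches nothing.
It fails at once if the pen moves faster than 70 mm/s while its tip is within 10 mm of a point of the joint between the start and the end ((distance between pen_tip and seam_1 below 0.01 m or distance between pen_tip and seam_2 below 0.01 m or distance between pen_tip and seam_3 below 0.01 m or distance between pen_tip and seam_4 below 0.01 m or distance between pen_tip and seam_5 below 0.01 m or distance between pen_tip and seam_6 below 0.01 m or distance between pen_tip and seam_7 below 0.01 m or distance between pen_tip and seam_8 below 0.01 m) and linear speed of pen above 0.07 m/s).
It fails at once if the pen presses on the chamber with more than 15 N (contact force between pen and chamber above 15 N).
It fails at once if the pen is dropped into its holder (faster than 0.7 m/s within 30 mm of the holder's axis) (horizontal distance between pen_tip and holder_foot below 0.03 m and linear speed of pen above 0.7 m/s).
It fails at once if one of the bystanders is moved by more than 30 mm (distance of any of dishes, jar, slide_box, beaker, tube_rack, reagent, tip_box, mortar from where it was at the start of the episode above 0.03 m).
It also fails if it takes over 70 s, if anything falls off the work surface, if the arm or the gripper's body presses on something with over 40 N, if the wrist force passes 120 N, or if a joint passes its speed limit or range.

## Working session

There is one attempt and no reset: what is moved stays moved. The work goes in short steps, Python scripts to look and compute and a tool call to move; the robot and the scene stay as the last step left them, time stands still between calls to the robot, and variables do not carry over. Pictures are saved under pics/ and viewed, about 8 in all and at most 12, crops included, and the job is handed in when it is done.

Besides the shell and the picture viewer there is one more tool, called after "Call:" as name([rows], argument=value, ...), one row to a line, values as JSON. apply_moves: Moves the arm, as the interface text tells. Its arguments: {"type":"object","properties":{"moves":{"type":"array","items":{"type":"array","items":{"type":"number"}}}},"required":["moves"]}

```bash
ls; mkdir -p pics
python3 - <<'E'
from plant import manip
import cv2,numpy as np
np.set_printoptions(precision=4,suppress=True)
print(manip.state(),manip.tcp_to_tips)
for n in("side","top","wrist"):
    c=manip.calibration(n);print(n,c)
    cv2.imwrite(f"pics/{n}0.png",manip.grab_frame(n))
E
```

```text
pics
{'time': 0.0, 'joint_pos': array([-1.339 ,  0.0533,  1.6143, -0.    ,  1.476 , -0.119 ]), 'joint_vel': array([-0.001 , -0.0002,  0.0012,  0.0001, -0.0014, -0.0006]), 'joint_efforts': array([ -0.0008, -39.3683, -37.018 ,  -0.0001,   0.0072,  -0.    ]), 'tool_pos': array([ 0.2146, -0.5864,  0.2491]), 'tool_rot': array([ 0.1233, -0.1234,  0.697 , -0.6955]), 'contact_force': array([-0.0281, -0.5192,  0.2615]), 'ft_torque': array([ 0.0195, -0.0114, -0.0092]), 'gripper_width': 1.0007302097764017} 0.019
side {'mtx': array([[467.6192,   0.    , 319.1019],
       [  0.    , 467.6192, 195.1826],
       [  0.    ,   0.    ,   1.    ]]), 'T': array([[ 0.9603, -0.1977,  0.1968,  0.3144],
       [-0.2788, -0.6996,  0.6579, -0.9345],
       [ 0.0076, -0.6867, -0.7269,  1.1003],
       [ 0.    ,  0.    ,  0.    ,  1.    ]])}
top {'mtx': array([[434.1556,   0.    , 318.0694],
       [  0.    , 434.1556, 200.2265],
       [  0.    ,   0.    ,   1.    ]]), 'T': array([[ 0.0151, -0.9773,  0.2112,  0.3211],
       [-0.9999, -0.0143,  0.0056, -0.0095],
       [-0.0024, -0.2112, -0.9774,  1.3953],
       [ 0.    ,  0.    ,  0.    ,  1.    ]])}
wrist {'mtx': array([[359.1919,   0.    , 316.9294],
       [  0.    , 359.1919, 201.9193],
       [  0.    ,   0.    ,   1.    ]]), 'T_tool_cam': array([[-0.0001,  0.9655,  0.2605, -0.065 ],
       [ 0.0008, -0.2605,  0.9655, -0.1239],
       [ 1.    ,  0.0003, -0.0008, -0.0008],
       [ 0.    ,  0.    ,  0.    ,  1.    ]])}
```

View pics/top0.png

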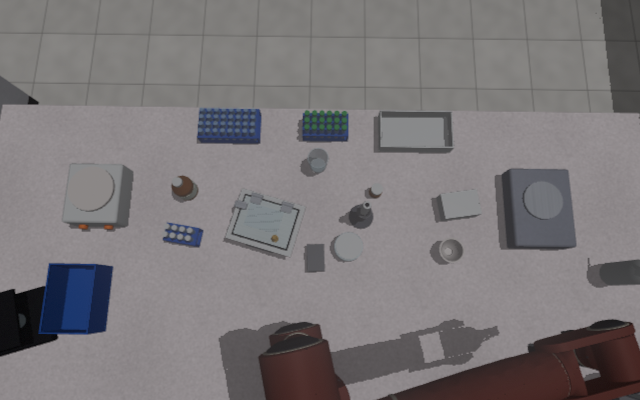

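View pics/side0.png

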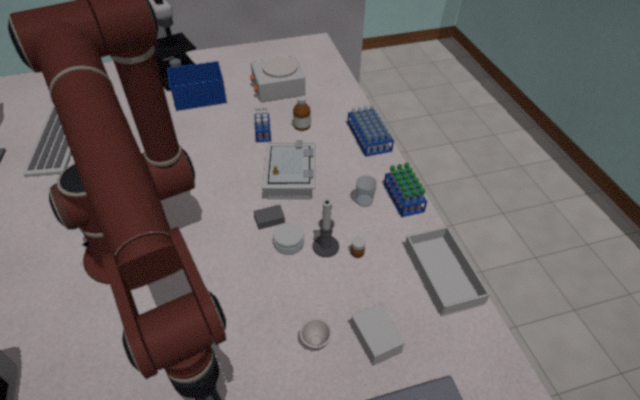

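The top view shows the chamber at about (265,222), the pen and holder at (362,213), the dishes at (346,247), the jar at (376,190) and the beaker at (318,160). In the side view the pen top is near (326,203). I'll enlarge both.

Run:
```python
import cv2,numpy as np
a=cv2.imread("pics/top0.png")[180:265,220:395]; b=cv2.imread("pics/side0.png")[130:265,250:380]
a=cv2.convertScaleAbs(cv2.resize(a,None,fx=4.5,fy=4.5,interpolation=cv2.INTER_CUBIC),alpha=1.5)
cv2.imwrite("pics/topc.png",a)
b=cv2.convertScaleAbs(cv2.resize(b,None,fx=4.4,fy=4.4,interpolation=cv2.INTER_CUBIC),alpha=1.5)
cv2.imwrite("pics/sidec.png",b)
```

```text
(no output)
```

View pics/topc.png

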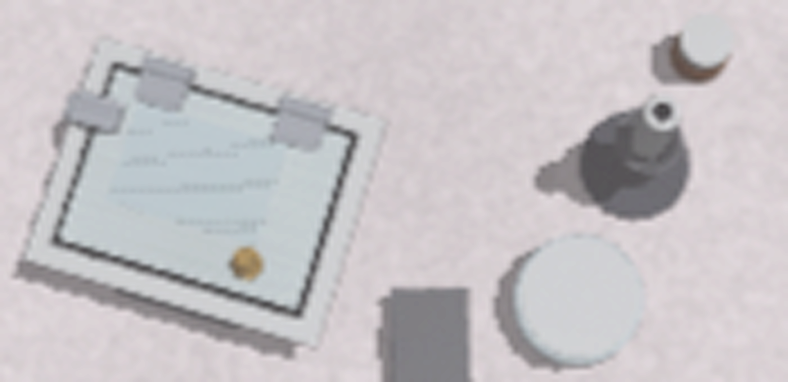

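View pics/sidec.png

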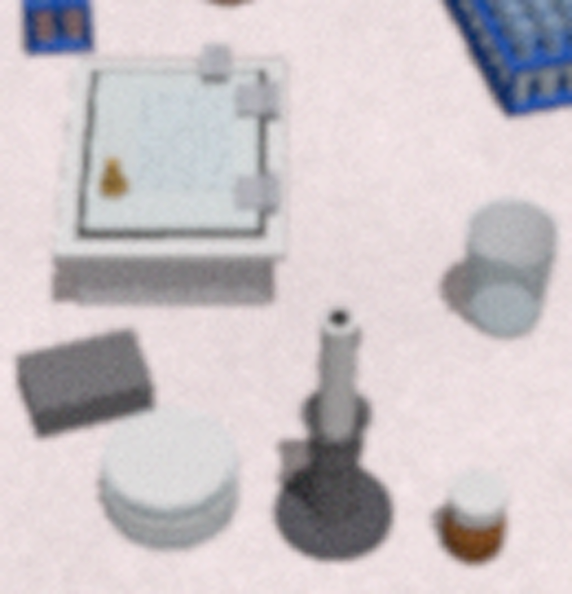

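Top crop: joint corners at (113,66), (58,241), (299,313) and (353,135). The latch is on the left (+y), the hinges are at the top (+x), and the port is at (246,263). The pen top is at (661,112) and the foot at (635,163). Side crop: pen top at (339,317).

```bash
cat > h.py <<'E'
import cv2,numpy as np
from plant import manip
from scipy.spatial.transform import Rotation as R
np.set_printoptions(precision=4,suppress=True)
def ray(n,uv,Tw=None):
    c=manip.calibration(n);T=c["T"] if Tw is None else Tw
    d=T[:3,:3]@np.linalg.solve(c["mtx"],[uv[0],uv[1],1]);return T[:3,3],d
def onz(n,uv,z,Tw=None):
    o,d=ray(n,uv,Tw);return o+d*(z-o[2])/d[2]
def tool():
    s=manip.state();q=s["tool_rot"];T=np.eye(4);T[:3,:3]=R.from_quat(np.r_[q[1:],q[0]]).as_matrix();T[:3,3]=s["tool_pos"];return T
def two(r1,r2):
    A=[];b=[]
    M=np.zeros((3,3));v=np.zeros(3)
    for o,d in(r1,r2):
        d=d/np.linalg.norm(d);P=np.eye(3)-np.outer(d,d);M+=P;v+=P@o
    p=np.linalg.solve(M,v)
    return p,[np.linalg.norm(np.cross(p-o,d/np.linalg.norm(d))) for o,d in(r1,r2)]
E
python3 - <<'E'
from h import *
tp=lambda p:((p[0]+.5)/4.5-.5+220,(p[1]+.5)/4.5-.5+180)
sd=lambda p:((p[0]+.5)/4.4-.5+250,(p[1]+.5)/4.4-.5+130)
L=np.array([(64.5,87.5),(-64.5,87.5),(-64.5,-87.5),(64.5,-87.5)])/1000
def fit(W):
    c=W.mean(0);H=L.T@(W-c);U,S,V=np.linalg.svd(H);Rm=V.T@U.T
    print(c,np.degrees(np.arctan2(Rm[1,0],Rm[0,0])),"\nres mm",(W-c-(L@Rm.T))*1000)
fit(np.array([onz("top",tp(p),.07)[:2] for p in[(113,66),(58,241),(299,313),(353,135)]]))
fit(np.array([onz("side",sd(p),.07)[:2] for p in[(265,70),(93,70),(81,235),(265,235)]]))
print(onz("top",tp((661,112)),.195),onz("side",sd((339,317)),.195),two(ray("top",tp((661,112))),ray("side",sd((339,317)))))
print("foot",onz("top",tp((635,163)),.008),onz("side",sd((334,510)),.008))
for n,p,z in[("dish",(580,298),.045),("jar",(706,38),.055),("port",(246,263),.101)]:print(n,onz("top",tp(p),z))
T=tool();print(T)
E
```

```text
[0.5382 0.1603] -15.273687750435048 
res mm [[-0.4168  0.5341]
 [ 0.881  -2.0971]
 [ 0.3219  0.5598]
 [-0.7861  1.0031]]
[0.5409 0.1593] -15.337008377693207 
res mm [[ 1.1994  0.8364]
 [-1.0156  2.2659]
 [-0.3361 -0.9903]
 [ 0.1523 -2.112 ]]
[ 0.57   -0.1395  0.195 ] [ 0.5721 -0.143   0.195 ] (array([ 0.5719, -0.14  ,  0.1914]), [np.float64(0.001120827075413235), np.float64(0.0011208270754132863)])
foot [ 0.571  -0.1407  0.008 ] [ 0.5718 -0.145   0.008 ]
dish [ 0.469  -0.0986  0.045 ]
jar [ 0.6529 -0.1868  0.055 ]
port [0.4829 0.1273 0.101 ]
[[-0.9391 -0.0004  0.3436  0.2147]
 [-0.3436  0.0016 -0.9391 -0.5865]
 [-0.0002 -1.     -0.0016  0.2493]
 [ 0.      0.      0.      1.    ]]
```

Call:
apply_moves([
  [-1, 0, 0, 0, 0, 7.1, 0],
  [-1, 0, 0, 0, 0, 7.1, 0],
  [-1, 0, 0, 0, 0, 7.1, 0],
  [-1, 0, 0, 0, 0, 7.1, 0],
  [-1, 0, 0, 0, 0, 7.1, 0],
  [-1, -15, -3.4, -35, 0, 0, 0],
  [-1, -15, -3.4, -35, 0, 0, 0],
  [-1, -15, -3.4, -35, 0, 0, 0],
  [-1, -15, -3.4, -35, 0, 0, 0],
  [-1, -15, -3.4, -35, 0, 0, 0],
  [-1, -15, -3.4, -35, 0, 0, 0],
  [-1, -15, -3.4, -35, 0, 0, 0],
  [-1, -15, -3.4, -35, 0, 0, 0],
  [-1, -15, -3.4, -35, 0, 0, 0],
  [-1, -15, -3.4, -35, 0, 0, 0],
  [-1, -15, -3.4, -35, 0, 0, 0],
  [-1, -15, -3.4, -35, 0, 0, 0],
  [-1, -15, -3.4, -35, 0, 0, 0],
  [-1, -15, -3.4, -35, 0, 0, 0],
  [-1, -15, -3.4, -35, 0, 0, 0],
])

```text
time: 2.15
tool_pos: [0.5718, -0.139, 0.3011]
tool_rot: [-0.095, 0.095, 0.701, -0.701]
contact_force: [0.1, 0.3, 0.6]
gripper_width: 0.999
```

Run:
```python
from h import *
T=tool();print(T);print(manip.state()["joint_pos"])
im=manip.grab_frame("wrist");cv2.imwrite("pics/wrist1.png",im)
Tw=T@manip.calibration("wrist")["T_tool_cam"];c=manip.calibration("wrist")
for p in[(.571,-.141,.195),(.571,-.141,.105)]:
    q=np.linalg.inv(Tw)@np.r_[p,1];print((c["mtx"]@q[:3]/q[2])[:2])
```

```text
[[-0.9641 -0.0004 -0.2654  0.5718]
 [ 0.2654  0.0001 -0.9641 -0.139 ]
 [ 0.0004 -1.      0.      0.3011]
 [ 0.      0.      0.      1.    ]]
[-0.3649 -0.0587  1.64   -0.0001  1.5608  1.4745]
[320.5829 205.7392]
[319.7417 178.7671]
```

View pics/wrist1.png

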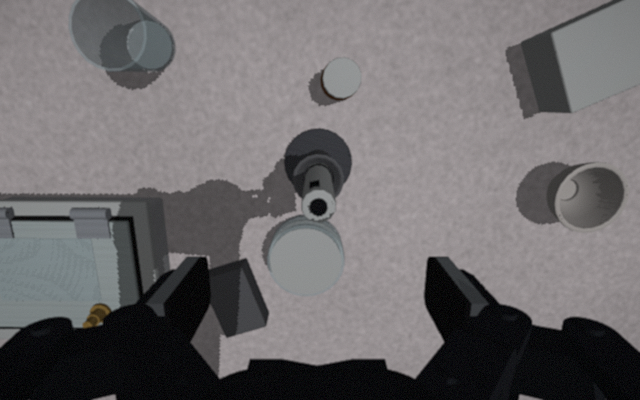

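The wrist view shows the pen top at (319,206), against a prediction of (320.6,205.7), so the pose is confirmed. I'll descend and grip.

Call:
apply_moves([
  [-1, 0, 35, 1, 0, 0, 0],
  [-1, 0, 35, 0, 0, 0, 0],
  [-1, 0, 35, 0, 0, 0, 0],
  [-1, 0, 30, 0, 0, 0, 0],
  [-1, 0, 18, 0, 0, 0, 0],
  [-1, 0, 0, 0, 0, 0, 0],
  [1, 0, 0, 0, 0, 0, 0],
  [1, 0, 0, 0, 0, 0, 0],
  [1, 0, 0, 0, 0, 0, 0],
  [1, 0, 0, 0, 0, 0, 0],
  [1, 0, 0, 0, 0, 0, 0],
  [1, 0, 0, 0, 0, 0, 0],
  [1, 0, 0, 0, 0, 0, 0],
  [1, 0, 0, 0, 0, 0, 0],
])

```text
time: 3.6
tool_pos: [0.5715, -0.1418, 0.1496]
tool_rot: [0.094, -0.095, -0.701, 0.701]
contact_force: [-0.8, 0.1, 5.4]
gripper_width: 0.27
```

Call:
apply_moves([
  [1, 0, -5, 0, 0, 0, 0],
  [1, 0, -10, 0, 0, 0, 0],
  [1, 0, -15, 0, 0, 0, 0],
  [1, 0, -20, 0, 0, 0, 0],
  [1, 0, -20, 0, 0, 0, 0],
  [1, 0, -20, 0, 0, 0, 0],
  [1, 0, -20, 0, 0, 0, 0],
  [1, 0, -20, 0, 0, 0, 0],
  [1, 0, -15, 0, 0, 0, 0],
  [1, 0, -10, 0, 0, 0, 0],
  [1, 0, -5, 0, 0, 0, 0],
  [1, 0, 0, 0, 0, 0, 0],
])

```text
time: 4.8
tool_pos: [0.571, -0.1415, 0.3088]
tool_rot: [0.095, -0.095, -0.701, 0.701]
contact_force: [-0.0, 1.3, -0.2]
gripper_width: 0.266
```

Run:
```python
from h import *
T=tool();print(T);s=manip.state();print(s["contact_force"],s["gripper_width"])
w=manip.grab_frame("wrist");si=manip.grab_frame("side")
c=manip.calibration("side")
for z in(.010+.16,.07+.16,.195+.16):
    q=np.linalg.inv(c["T"])@np.r_[T[:2,3],z,1];print((c["mtx"]@q[:3]/q[2])[:2])
cr=si[120:270,240:390]
cr=cv2.resize(cr,(500,500),interpolation=cv2.INTER_CUBIC)
wc=cv2.resize(w[120:400,180:460],(300,300))
o=np.zeros((500,800,3),np.uint8);o[:,:500]=cv2.convertScaleAbs(cr,alpha=1.4);o[:300,500:]=wc
cv2.imwrite("pics/lift.png",o)
```

```text
[[-0.9641  0.0005 -0.2656  0.571 ]
 [ 0.2656 -0.0002 -0.9641 -0.1415]
 [-0.0006 -1.      0.0001  0.3088]
 [ 0.      0.      0.      1.    ]]
[-0.0384  1.2681 -0.2311] 0.26550381576872994
[325.9266 207.6866]
[326.3504 192.1489]
[327.3397 155.8707]
```

View pics/lift.png

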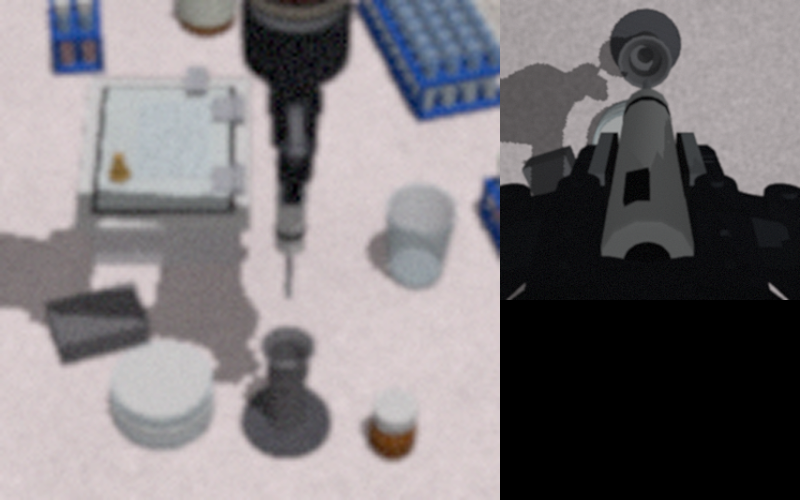

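The pen is held straight with no visible slip. In the side view the tip is at (326.7,209.1), against a prediction of (325.9,207.7), which is within the camera bias seen before. Moving to about 20 mm above seam_0.

Call:
apply_moves([
  [1, 6, 0, -8, 0, 0, 0],
  [1, 12, 0, -16, 0, 0, 0],
  [1, 17, 0, -23, 0, 0, 0],
  [1, 17, 0, -23, 0, 0, 0],
  [1, 17, 0, -23, 0, 0, 0],
  [1, 17, 0, -23, 0, 0, 0],
  [1, 17, 0, -23, 0, 0, 0],
  [1, 17, 0, -23, 0, 0, 0],
  [1, 17, 0, -23, 0, 0, 0],
  [1, 17, 0, -23, 0, 0, 0],
  [1, 14, 0, -19, 0, 0, 0],
  [1, 7.3, 11, -11, 0, 0, 0],
  [1, 0, 15, 0, 0, 0, 0],
  [1, 0, 20, 0, 0, 0, 0],
  [1, 0, 20, 0, 0, 0, 0],
  [1, 0, 10, 0, 0, 0, 0],
  [1, 0, 3, 0, 0, 0, 0],
  [1, 0, 0, 0, 0, 0, 0],
])

```text
time: 6.7
tool_pos: [0.4649, 0.1341, 0.2287]
tool_rot: [0.095, -0.095, -0.701, 0.701]
contact_force: [-0.3, 1.0, -1.5]
gripper_width: 0.267
```

Run:
```python
from h import *
T=tool();print(T)
im={n:manip.grab_frame(n) for n in("side","top","wrist")}
for n in im: cv2.imwrite(f"pics/s_{n}.png",im[n])
for n in("side","top"):
  c=manip.calibration(n)
  for p in[(*T[:2,3],T[2,3]-.1396),(.4652,.1345,.07)]:
    q=np.linalg.inv(c["T"])@np.r_[p,1];print(n,(c["mtx"]@q[:3]/q[2])[:2])
a=cv2.resize(im["side"][130:210,255:335],(600,600),interpolation=cv2.INTER_CUBIC)
b=cv2.resize(im["top"][180:270,220:310],(200,200),interpolation=cv2.INTER_CUBIC)
w=cv2.resize(im["wrist"],(200,125))
o=np.zeros((600,800,3),np.uint8);o[:,:600]=cv2.convertScaleAbs(a,alpha=1.4);o[:200,600:]=b;o[200:325,600:]=w
cv2.imwrite("pics/seam0.png",o)
```

```text
[[-0.9639 -0.001  -0.2662  0.4649]
 [ 0.2662 -0.0003 -0.9639  0.1341]
 [ 0.0009 -1.      0.0006  0.2287]
 [ 0.      0.      0.      1.    ]]
side [267.7835 168.7706]
side [268.2758 173.0464]
top [272.2017 244.4623]
top [272.7318 245.0674]
```

View pics/seam0.png

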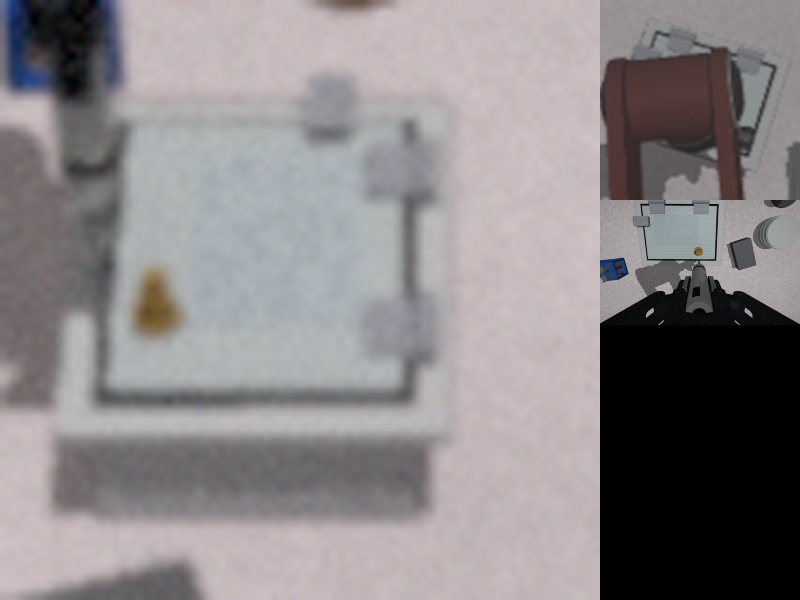

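The tip is lost in shadow in the side view, and the arm hides it from above. I'll check the wrist picture, where the nozzle should be near (318,210).

Run:
```python
from h import *
T=tool();c=manip.calibration("wrist");Tw=T@c["T_tool_cam"]
def pr(p):
    q=np.linalg.inv(Tw)@np.r_[p,1];return (c["mtx"]@q[:3]/q[2])[:2]
t=T[:3,3]-[0,0,.1396];print("tip",pr(t))
C=np.array([.5395,.1598]);a=np.radians(-15.3);Rm=np.array([[np.cos(a),-np.sin(a)],[np.sin(a),np.cos(a)]])
for l in[(-65,-44),(-64.5,87.5),(-64.5,-87.5),(64.5,87.5),(64.5,-87.5)]:
    print(l,pr([*(C+Rm@np.array(l)/1000),.07]))
w=cv2.imread("pics/s_wrist.png")[0:220,120:440]
cv2.imwrite("pics/w2.png",cv2.convertScaleAbs(cv2.resize(w,None,fx=2.5,fy=2.5,interpolation=cv2.INTER_CUBIC),alpha=1.4))
```

```text
tip [317.5501 193.8071]
(-65, -44) [317.6274 188.3531]
(-64.5, 87.5) [155.7483 187.9955]
(-64.5, -87.5) [371.2574 187.6713]
(64.5, 87.5) [134.508   12.9611]
(64.5, -87.5) [377.9447  12.2924]
```

View pics/w2.png

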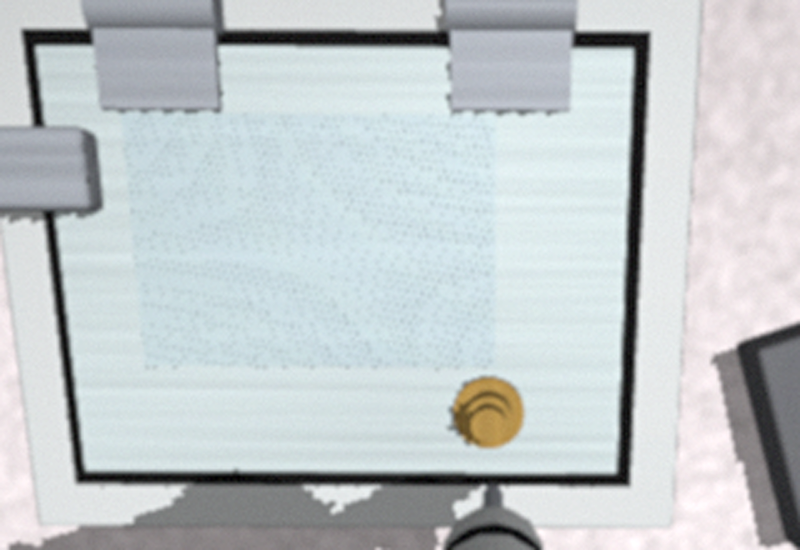

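The wrist view shows the joint corners at BL (80,477), BR (624,479), TR (642,39) and TL (31,37), with the nozzle tip at (492,487). I'll work out the tip-to-joint offset in this one view, so the camera bias cancels.

Run:
```python
from h import *
T=tool();Tw=T@manip.calibration("wrist")["T_tool_cam"]
f=lambda p:((p[0]+.5)/2.5-.5+120,(p[1]+.5)/2.5-.5)
W=np.array([onz("wrist",f(p),.07,Tw)[:2] for p in[(31,37),(80,477),(624,479),(642,39)]])
L=np.array([(64.5,87.5),(-64.5,87.5),(-64.5,-87.5),(64.5,-87.5)])/1000
c=W.mean(0);U,S,V=np.linalg.svd(L.T@(W-c));Rm=V.T@U.T
print(c,np.degrees(np.arctan2(Rm[1,0],Rm[0,0])),(W-c-L@Rm.T)*1000)
for z in(.086,.089,.092):
  t=onz("wrist",f((492,487)),z,Tw);print(z,t,"tip-TCP",t-T[:3,3],"local",Rm.T@(t[:2]-c)*1000)
print("tcp local (wrist, avg)",Rm.T@(T[:2,3]-c)*1000,Rm.T@(T[:2,3]-[.5395,.1598])*1000)
```

```text
[0.5381 0.1622] -15.669960848710902 [[ 0.5219  0.1946]
 [-0.3028  1.294 ]
 [-0.6638 -0.7536]
 [ 0.4447 -0.735 ]]
0.086 [0.4643 0.1357 0.086 ] tip-TCP [-0.0015  0.0012 -0.1445] local [-63.883  -45.5102]
0.089 [0.465  0.1355 0.089 ] tip-TCP [-0.0008  0.001  -0.1415] local [-63.1433 -45.5169]
0.092 [0.4657 0.1352 0.092 ] tip-TCP [-0.      0.0008 -0.1385] local [-62.4035 -45.5235]
tcp local (wrist, avg) [-62.1394 -46.3119] [-64.1682 -44.3623]
```

Call:
apply_moves([
  [1, 0.8, 5, -0.5, 0, 0, 0],
  [1, 0.7, 5, -0.5, 0, 0, 0],
  [1, 0, 4, 0, 0, 0, 0],
  [1, 0, 2, 0, 0, 0, 0],
  [1, 0, 0, 0, 0, 0, 0],
  [1, 0, 0, 0, 0, 0, 0],
])

```text
time: 7.45
tool_pos: [0.4639, 0.1359, 0.2133]
tool_rot: [0.095, -0.095, -0.701, 0.701]
contact_force: [0.0, -0.1, -1.2]
gripper_width: 0.265
```

Run:
```python
from h import *
T=tool();print(T[:3,3],manip.state()["contact_force"])
w=manip.grab_frame("wrist")[150:220,270:370]
cv2.imwrite("pics/w3.png",cv2.convertScaleAbs(cv2.resize(w,None,fx=6,fy=6,interpolation=cv2.INTER_CUBIC),alpha=1.4))
```

```text
[0.4639 0.1359 0.2133] [ 0.0112 -0.1242 -1.1813]
```

View pics/w3.png

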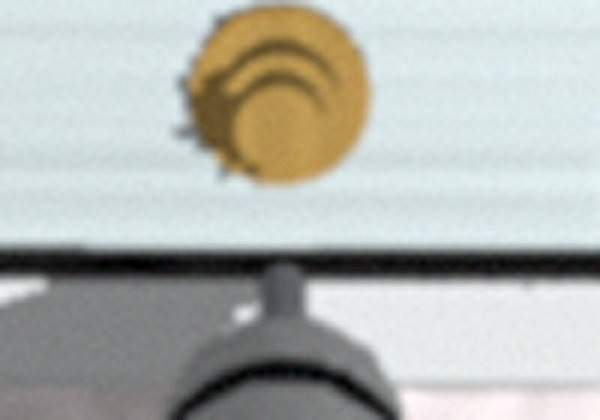

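The tip (285,265) sits on the joint line beside the port, with no contact force. Starting the sweep at 30 mm/s.

Call:
apply_moves([
  [1, 0, 1, 0, 0, 0, 0],
  [1, 0, 0, -1.5, 0, 0, 0],
  [1, 0, 0, -2.5, 0, 0, 0],
  [1, 0, 0, -3, 0, 0, 0],
  [1, 0, 0, -3, 0, 0, 0],
  [1, 0, 0, -3, 0, 0, 0],
  [1, 0, 0, -3, 0, 0, 0],
  [1, 0, 0, -3, 0, 0, 0],
  [1, 0, 0, -3, 0, 0, 0],
  [1, 0, 0, -3, 0, 0, 0],
  [1, 0, 0, -3, 0, 0, 0],
  [1, 0, 0, -3, 0, 0, 0],
  [1, 0, 0, -3, 0, 0, 0],
  [1, 0, 0, -3, 0, 0, 0],
  [1, 0, 0, -3, 0, 0, 0],
  [1, 0, 0, -3, 0, 0, 0],
  [1, 0, 0, -3, 0, 0, 0],
  [1, 0, 0, -3, 0, 0, 0],
  [1, 0, 0, -3, 0, 0, 0],
  [1, 0, 0, -3, 0, 0, 0],
])

```text
time: 9.5
tool_pos: [0.4785, 0.1892, 0.2123]
tool_rot: [0.095, -0.095, -0.701, 0.701]
contact_force: [0.4, -0.5, -0.7]
gripper_width: 0.266
```

Call:
apply_moves([
  [1, 0, 0, -3, 0, 0, 0],
  [1, 0, 0, -3, 0, 0, 0],
  [1, 0, 0, -3, 0, 0, 0],
  [1, 0, 0, -3, 0, 0, 0],
  [1, 0, 0, -3, 0, 0, 0],
  [1, 0, 0, -3, 0, 0, 0],
  [1, 0, 0, -3, 0, 0, 0],
  [1, 0, 0, -3, 0, 0, 0],
  [1, 0, 0, -3, 0, 0, 0],
  [1, 0, 0, -3, 0, 0, 0],
  [1, 0, 0, -3, 0, 0, 0],
  [1, 0, 0, -3, 0, 0, 0],
  [1, 0, 0, -3, 0, 0, 0],
  [1, 0, 0, -3, 0, 0, 0],
  [1, 0, 0, -3, 0, 0, 0],
  [1, 0, 0, -3, 0, 0, 0],
])

```text
time: 11.1
tool_pos: [0.4913, 0.2354, 0.2123]
tool_rot: [-0.095, 0.095, 0.701, -0.701]
contact_force: [-0.4, 0.7, -1.3]
gripper_width: 0.264
```

Run:
```python
from h import *
T=tool();print(T,manip.state()["contact_force"])
im=manip.grab_frame("wrist");w=im[150:220,270:370]
cv2.imwrite("pics/w4.png",cv2.convertScaleAbs(cv2.resize(w,None,fx=6,fy=6,interpolation=cv2.INTER_CUBIC),alpha=1.4))
```

```text
[[-0.9641  0.     -0.2656  0.4913]
 [ 0.2656  0.     -0.9641  0.2354]
 [-0.     -1.     -0.      0.2123]
 [ 0.      0.      0.      1.    ]] [-0.4071  0.7266 -1.2649]
```

View pics/w4.png

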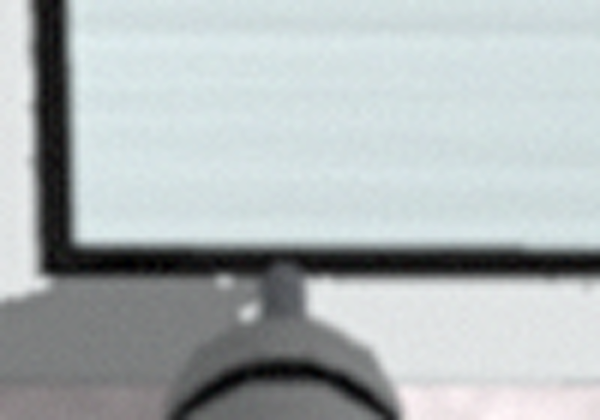

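The tip (286,265) is still on the line. The corner line at x=57 is 38 px, or about 29 mm, ahead, which matches the plan. Going on to the corner and round it.

Call:
apply_moves([
  [1, 0, 0, -2, 0, 0, 0],
  [1, 0, 0, -3, 0, 0, 0],
  [1, 0, 0, -3, 0, 0, 0],
  [1, 0, 0, -3, 0, 0, 0],
  [1, 0, 0, -3, 0, 0, 0],
  [1, 0, 0, -3, 0, 0, 0],
  [1, 0, 0, -3, 0, 0, 0],
  [1, 0, 0, -3, 0, 0, 0],
  [1, 0, 0, -3, 0, 0, 0],
  [1, 0, 0, -3, 0, 0, 0],
  [1, 0, 0, 0, 0, 0, 0],
  [1, -2, 0, 0, 0, 0, 0],
  [1, -3, 0, 0, 0, 0, 0],
  [1, -3, 0, 0, 0, 0, 0],
  [1, -3, 0, 0, 0, 0, 0],
  [1, -3, 0, 0, 0, 0, 0],
  [1, -3, 0, 0, 0, 0, 0],
  [1, -3, 0, 0, 0, 0, 0],
  [1, -3, 0, 0, 0, 0, 0],
  [1, -3, 0, 0, 0, 0, 0],
])

```text
time: 13.15
tool_pos: [0.5243, 0.2562, 0.2123]
tool_rot: [0.095, -0.095, -0.701, 0.701]
contact_force: [0.3, -0.2, -1.3]
gripper_width: 0.266
```

Run:
```python
from h import *
T=tool();print(T[:3,3],manip.state()["contact_force"])
im=manip.grab_frame("wrist");w=im[130:230,250:390]
cv2.imwrite("pics/w5.png",cv2.convertScaleAbs(cv2.resize(w,None,fx=5,fy=5,interpolation=cv2.INTER_CUBIC),alpha=1.4))
```

```text
[0.5243 0.2562 0.2123] [ 0.3347 -0.1849 -1.3406]
```

View pics/w5.png

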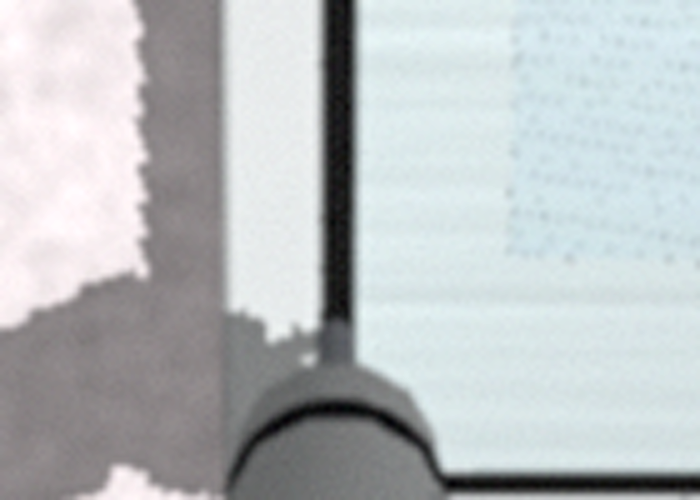

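The tip (338,325) is on the short-side line. 39 mm remain.

Call:
apply_moves([
  [1, -3, 0, 0, 0, 0, 0],
  [1, -3, 0, 0, 0, 0, 0],
  [1, -3, 0, 0, 0, 0, 0],
  [1, -3, 0, 0, 0, 0, 0],
  [1, -3, 0, 0, 0, 0, 0],
  [1, -3, 0, 0, 0, 0, 0],
  [1, -3, 0, 0, 0, 0, 0],
  [1, -3, 0, 0, 0, 0, 0],
  [1, -3, 0, 0, 0, 0, 0],
  [1, -3, 0, 0, 0, 0, 0],
  [1, -3, 0, 0, 0, 0, 0],
  [1, -3, 0, 0, 0, 0, 0],
  [1, -3, 0, 0, 0, 0, 0],
  [1, 0, 0, 0, 0, 0, 0],
  [1, 0, 0, 0, 0, 0, 0],
  [1, 0, 0, 0, 0, 0, 0],
])

```text
time: 14.8
tool_pos: [0.5615, 0.2459, 0.2123]
tool_rot: [0.095, -0.095, -0.701, 0.701]
contact_force: [0.9, 0.2, -0.8]
gripper_width: 0.264
```

Run:
```python
from h import *
T=tool();print(T)
d=np.array([.571,-.1415,.3088])-T[:3,3];print(T[:3,:3].T@d*1000)
cv2.imwrite("pics/end.png",manip.grab_frame("wrist"))
```

```text
[[-0.9641 -0.0001 -0.2655  0.5615]
 [ 0.2655  0.     -0.9641  0.2459]
 [ 0.0001 -1.      0.      0.2123]
 [ 0.      0.      0.      1.    ]]
[-111.9913  -96.51    370.9757]
```

Call:
apply_moves([
  [1, 0, -8, 0, 0, 0, 0],
  [1, 0, -18, 0, 0, 0, 0],
  [1, 0, -22, 0, 0, 0, 0],
  [1, 0, -22, 0, 0, 0, 0],
  [1, 0, -18, 0, 0, 0, 0],
  [1, -4, -9, 12, 0, 0, 0],
  [1, -8, 0, 25, 0, 0, 0],
  [1, -9, 0, 30, 0, 0, 0],
  [1, -9, 0, 30, 0, 0, 0],
  [1, -9, 0, 30, 0, 0, 0],
  [1, -9, 0, 30, 0, 0, 0],
  [1, -9, 0, 30, 0, 0, 0],
  [1, -9, 0, 30, 0, 0, 0],
  [1, -9, 0, 30, 0, 0, 0],
  [1, -9, 0, 30, 0, 0, 0],
  [1, -9, 0, 30, 0, 0, 0],
  [1, -9, 0, 30, 0, 0, 0],
  [1, -7, 0, 22, 0, 0, 0],
  [1, -3, 0, 12, 0, 0, 0],
  [1, 0, 0, 0, 0, 0, 0],
])

```text
time: 16.85
tool_pos: [0.5705, -0.143, 0.3088]
tool_rot: [-0.096, 0.095, 0.701, -0.701]
contact_force: [0.4, 0.4, -0.2]
gripper_width: 0.262
```

Run:
```python
from h import *
T=tool();print(T)
d=np.array([.571,-.1415,.3088])-T[:3,3];print(T[:3,:3].T@d*1000)
cv2.imwrite("pics/ret.png",manip.grab_frame("wrist"))
```

```text
[[-0.9634 -0.001  -0.2679  0.5705]
 [ 0.2679  0.0003 -0.9634 -0.143 ]
 [ 0.0011 -1.      0.      0.3088]
 [ 0.      0.      0.      1.    ]]
[-0.0869  0.0175 -1.6055]
```

Call:
apply_moves([
  [1, 0, 8, -1.3, 0, 0, 0],
  [1, 0, 16, 0, 0, 0, 0],
  [1, 0, 16, 0, 0, 0, 0],
  [1, 0, 14, 0, 0, 0, 0],
  [1, 0, 10, 0, 0, 0, 0],
  [1, 0, 10, 0, 0, 0, 0],
  [1, 0, 10, 0, 0, 0, 0],
  [1, 0, 10, 0, 0, 0, 0],
  [1, 0, 10, 0, 0, 0, 0],
  [1, 0, 10, 0, 0, 0, 0],
  [1, 0, 6, 0, 0, 0, 0],
  [1, 0, 0, 0, 0, 0, 0],
])

```text
time: 18.1
tool_pos: [0.5708, -0.1401, 0.1879]
tool_rot: [-0.096, 0.094, 0.701, -0.701]
contact_force: [0.0, 0.8, -0.4]
gripper_width: 0.265
```

Call:
apply_moves([
  [1, 0, 4, 0.8, 0, 0, 0],
  [1, 0, 5, 0, 0, 0, 0],
  [1, 0, 5, 0, 0, 0, 0],
  [1, 0, 5, 0, 0, 0, 0],
  [1, 0, 5, 0, 0, 0, 0],
  [1, 0, 5, 0, 0, 0, 0],
  [1, 0, 4, 0, 0, 0, 0],
  [1, 0, 2, 0, 0, 0, 0],
  [1, 0, 0, 0, 0, 0, 0],
])

```text
time: 19.0
tool_pos: [0.571, -0.141, 0.1539]
tool_rot: [-0.095, 0.095, 0.701, -0.701]
contact_force: [0.3, -0.1, -0.6]
gripper_width: 0.266
```

Call:
apply_moves([
  [1, 0, 1.5, 0, 0, 0, 0],
  [1, 0, 1, 0, 0, 0, 0],
  [1, 0, 0.7, 0, 0, 0, 0],
  [1, 0, 0, 0, 0, 0, 0],
  [1, 0, 0, 0, 0, 0, 0],
])

```text
time: 19.5
tool_pos: [0.5712, -0.1411, 0.1512]
tool_rot: [0.095, -0.095, -0.701, 0.701]
contact_force: [-0.1, -0.2, -1.4]
gripper_width: 0.263
```

Call:
apply_moves([
  [1, 0, 0.8, 0, 0, 0, 0],
  [1, 0, 0.6, 0, 0, 0, 0],
  [1, 0, 0, 0, 0, 0, 0],
  [0.3, 0, 0, 0, 0, 0, 0],
  [-0.2, 0, 0, 0, 0, 0, 0],
  [-1, 0, 0, 0, 0, 0, 0],
  [-1, 0, 0, 0, 0, 0, 0],
  [-1, 0, 0, 0, 0, 0, 0],
  [-1, 0, 0, 0, 0, 0, 0],
  [-1, 0, 0, 0, 0, 0, 0],
  [-1, 0, -10, 0, 0, 0, 0],
  [-1, 0, -20, 0, 0, 0, 0],
  [-1, 0, -30, 0, 0, 0, 0],
  [-1, 0, -35, 0, 0, 0, 0],
  [-1, 0, -30, 0, 0, 0, 0],
  [-1, 0, -26, 0, 0, 0, 0],
  [-1, 0, 0, 0, 0, 0, 0],
  [-1, 0, 0, 0, 0, 0, 0],
])

```text
time: 21.3
tool_pos: [0.5714, -0.1411, 0.3019]
tool_rot: [0.094, -0.095, -0.701, 0.701]
contact_force: [-0.5, 0.8, 0.1]
gripper_width: 0.998
```

Run:
```python
from h import *
T=tool();print(T[:3,3],manip.state()["contact_force"],manip.state()["gripper_width"])
w=manip.grab_frame("wrist");s=manip.grab_frame("side")
o=np.zeros((500,800,3),np.uint8)
o[:,:440]=cv2.resize(w[110:260,250:382],(440,500),interpolation=cv2.INTER_CUBIC)
o[:,440:]=cv2.resize(s[160:270,280:359],(360,500),interpolation=cv2.INTER_CUBIC)
cv2.imwrite("pics/fin.png",cv2.convertScaleAbs(o,alpha=1.3))
```

```text
[ 0.5714 -0.1411  0.3019] [-0.4679  0.826   0.0808] 0.9979346360977381
```

View pics/fin.png

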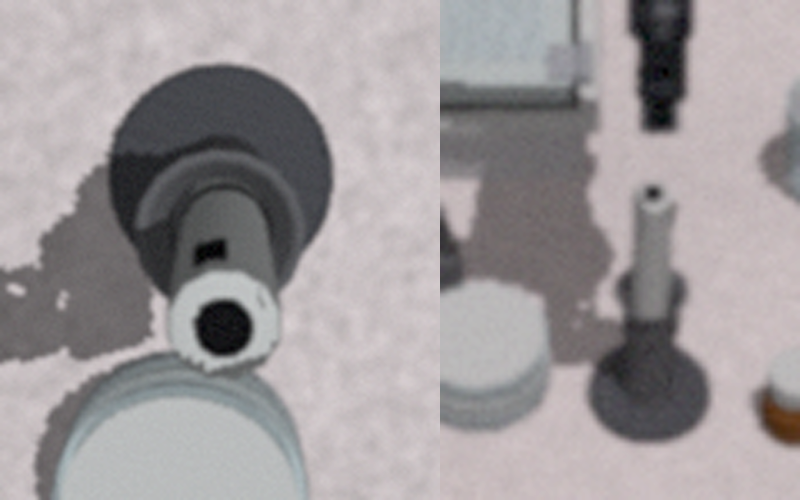

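The pen stands upright and free. Its top in the side view is at (326.7,202.2), against (326.7,201.7) at the start, so it is seated. The gripper is open and clear, about 85 mm above the pen.

```bash
python3 -c "
from plant import manip
print(manip.job_done())"
```

```text
the job is handed in; nothing more can be done
None
```

The lid joint has been checked from beside the gas port to just short of the latch. The pen is back in its holder, released and upright, and the job was handed in at about 21 s.

- **Sweep:** I guided the tip at 30 mm/s, held about 2–4 mm above the joint, along 132 mm of the long side, round the corner and 65 mm along the short side. Wrist pictures at the start, near the corner and on the short side showed the tip on the joint line. I saved a picture at the end point but did not view it, so that position rests on the commanded distance.
- **Contact:** The wrist force stayed near 1 N at every reading taken during the sweep.
- **Final check:** In the side view the pen's top is within 1 pixel of where it started, so it is seated. The gripper is open and clear above it. The dishes and jar next to the holder look unmoved; I did not recheck the other bystanders.
- **Disagreements:**
  - The top and side cameras differed by about 3 mm on the chamber's position, and the wrist view by about 2 mm from their average. I used the wrist view, measuring tip against joint in the same picture.
  - At the start point, the side view lost the tip in shadow and the arm hid it from above. The tip's height there comes from the grasp height, not from a direct measurement.

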